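# Reset the air valve at the glass-painting bench

### The arm

A 6-joint arm with a two-finger parallel gripper is mounted at the origin on the work surface. World frame = base frame: x ahead of the robot, y to its left, z up, the work surface at z = 0. Lengths are in mm, angles in rad, forces in N, time in s.
With the tool pointing down it reaches from about 400 to 825 mm from the base axis. Payload 7 kg.
Tool frame: the origin (TCP) lies between the finger pads, 19 mm behind the fingertips; this is the grasp point; z points along the fingers, y is the line along which they close (so a half turn about z gives the same grasp; the last joint's range is limited). The gripper opens to 85 mm and grips with 20 to 120 N. Pads are 22 mm wide; open, the fingers measure 114 mm over their backs; the gripper's body (76 mm by 85 mm) begins 54 mm behind the grasp point. The pads swing forward as they close: fully open they stand 13 mm farther back than shut.
Start: joints at [-0.86, 0.359, 0.012, 0, -1.224, -0.288], TCP at [276.935, -615.551, 250.002] pointing down, gripper open.
Joint ranges: [-3.07, 3.07], [-1.43, 2.12], [-1.02, 1.25], [-3.03, 1.67], [-3.05, -0], [-3.03, 3.03]. Speed limits (rad/s): [2.39, 2.39, 3.01, 3.14, 3.14, 3.14].

### API

Orientations are given as a 3x3 rotation matrix whose columns are the frame's x, y, z axes.
In Python, from bench import monitor, optics, r gives the robot as it stands. The module is installed in compiled form; this text tells all that it offers.
- The arm moves only by the tool send_rows, never from a script. Its argument "increments" is text: rows parted by semicolons, each of 5 numbers parted by spaces: the shift along the tool's x, y, z in mm, then the turn about the tool's z in degrees, then the opening, from 0 (shut) to 1 (fully open). A call has 1 to 12 rows; each row shifts and turns the commanded pose from where the row before left it, along the tool's axes as they then stand; what a row does not reach is not made up. A row lasts 1/10 s, in which the tool goes at most 50 mm and 8.59 degrees, less where a joint would pass 70% of its speed; a pose out of reach is approached as far as the arm can. A call is refused whole if a number of a shift passes 50 or a number of a turn 8.59, either way. A call with a gripper value outside its range is refused whole. The fingers move at their own pace and stop on an object; the grip force is fixed at half the most. Time passes only in rows, so rows that do not move let the fingers close. It gives the time, the measured TCP pose, the force, the opening and the grip force at its end, in the units of the state.
- monitor.state(): the state, without advancing time (a new reading comes with each control period).
- optics.snapshot(name): name is "scene" or "top"; returns the picture (384x512x3 uint8, red, green, blue); there is no depth.
- optics.camera_params(name): a dict with "fovy" (degrees; the focal length in pixels is half the picture's height over the tangent of half this angle, whatever the lens; pixels are square), "cx", "cy" (the principal point, pixels), "R" (3x3) and "t" (3): a world point X has camera coordinates R X + t. Camera axes: x right, y down, z forward; pixel columns grow to the right and rows downward; lengths in mm; the calibration is good to about 2 mm. A picture is of the moment at which its call begins. camera_params takes no time and is no camera call.
- r.finish_job(): hands the job in; it is judged then, once.
The state is a dict: "time_s": time; "qpos": joint angles; "joint_velocities": joint speeds; "joint_torque": joint torques, N m; "eef_pos": TCP position; "tool_rot": TCP orientation; "ft_force": force on the tool from outside, world axes, zero at the start; "ft_torque": the same for the moment, N m; "opening": opening from 0.0 (shut) to 1.0 (fully open); "grip_force": force on a finger pad.
Only numpy, scipy, OpenCV 4.12 (cv2) and the standard library are available. Lean on these libraries where they do the work, as an engineer would, in place of code of your own. Each camera call takes 0.05 s, during which the arm holds its last target. There are 200 camera calls.

### The job

Reset the air for the spray line on this bench: swing the sprung blow-off lever right over to its stop and let it spring all the way back, then wind the valve's handwheel clockwise down to its closed stop and back it off exactly two full turns. Keep hold of the wheel's crank handle at that setting and finish while still gripping it, because I will tighten the gland nut while you hold. Leave the two jars and the oil bottle standing where they are.

Things in the scene. Friction and masses are not known exactly. Their poses are not given: they have to be found in the camera images.
- valve_wheel (a joint): Globe valve's handwheel: dark, level, 125 mm across, three spokes, vertical stem. Value in rad: 0 = closed, a hard stop; grows as it opens, anticlockwise seen from above (clockwise closes); a turn is 6.283. Opens four turns at most; starts 0.4 to 1.3 turns open. Does not rise as it turns; friction about 2 N at the handle; stays where it is left.
- wheel_axis (a point): Fixed point on the wheel's vertical axis, in the middle plane of the rim, 192 mm above the bench. The rim tube is 14 mm thick, so its top lies 7 mm above this point; the hub nut's top 16 mm above.
- crank_grip: Crank handle upright on the wheel's rim: black cylinder 22 mm in diameter, revolving freely on its own pin, so a gripper can hold it from above and carry it round without turning itself. Origin at its foot on its axis, 52 mm from the wheel's axis, 204 mm above the bench; the cylinder runs 2 to 62 mm above the origin. z up; its own yaw means nothing.
- blow_lever (a joint): Spring-return blow-off lever on the small brass ball valve. Rad: 0 = shut, at rest, along the pipe, pointing away from the wheel; 1.571 = open, at its hard stop, pointing out to the robot's side of the pipe. Swings level, anticlockwise seen from above as it opens. The spring takes 2 N at the sleeve to start, 6 N at the stop, and returns it in about a second once free.
- lever_pivot (a point): Fixed point on the lever's vertical pivot axis, at the lever's mid-thickness, 134 mm above the bench. The pipe and fittings under the lever reach up to 104 mm above the bench, except the 17 mm radius spring housing round the pivot (126 mm).
- lever_end (a point): Middle of the free end of the lever, 108 mm from the pivot, at mid-thickness. The lever's black sleeve runs from 44 to 108 mm from the pivot, 18 mm wide and 10 mm thick; it moves with the lever.
- air_set: The whole fixed air set, bolted down: steel base plate 130 x 430 mm, level pipe 27 mm in diameter along its own y at 85 mm height, globe valve at y = -100 mm, blow-off valve at x = -50, y = +90 mm, gauge at y = -230 mm (top at 187 mm). Origin on the bench under the pipe; x away from the robot, y to its left at yaw 0, z up.
- jar_a: White plastic pigment jar, 64 mm in diameter, 62 mm tall, loose on the bench beyond the air set. Origin under its centre.
- jar_b: A second jar, the same as the first. Origin under its centre.
- oil_bottle: Brown glass bottle, 52 mm in diameter, 125 mm tall, loose on the bench beyond the air set. Origin under its centre.

How it is judged (in metres and radians):
On the way, in this order (a step that is already met when the one before it is completed fails the run):
1. the blow-off lever is swung right over to its stop (value of joint blow_lever above 1.48 rad), for 0.1 s.
2. the lever has sprung all the way back and is let go (value of joint blow_lever below 0.08 rad and contact force between each of the arm, the fingers and anything else below 0.5 N), for 0.1 s.
3. the valve is closed to its stop (value of joint valve_wheel below 0.08 rad), for 0.1 s.
At the end, for the whole second after the job is handed in: The valve stands still, two turns open from its closed stop within 0.2 rad (11 degrees); the fingers grip the crank handle (over 2 N, tool point within 25 mm of the handle's axis); the lever is back at rest; the jars and bottle are within 20 mm of where they stood (value of joint valve_wheel between 12.366 and 12.766 rad and velocity of joint valve_wheel between -0.1 and 0.1 rad/s and contact force between the fingers and crank_grip above 2 N and horizontal distance between the grasp point and crank_grip below 0.025 m and value of joint blow_lever below 0.08 rad and distance of each of jar_a, jar_b, oil_bottle from where it was at the start of the episode below 0.02 m); the arm keeps its last pose, push and grip.
It fails at once if a jar or the bottle is shifted by more than 20 mm or knocked over (distance of any of jar_a, jar_b, oil_bottle from where it was at the start of the episode above 0.02 m or angle between any of jar_a, jar_b, oil_bottle's own z axis and vertical above 0.4 rad).
It also fails if it takes over 67 s, if anything falls off the work surface, if the arm or the gripper's body presses on something with over 40 N, if the wrist force passes 120 N, or if a joint passes its speed limit or range.

## Working session

There is one attempt and no reset: what is moved stays moved. The work goes in short steps, Python scripts to look and compute and a tool call to move; the robot and the scene stay as the last step left them, time stands still between calls to the robot, and variables do not carry over. Pictures are saved under pics/ and viewed, at most 10 in all, crops included, and the job is handed in when it is done.

Besides the shell and the picture viewer there is one more tool, called after "Request:" as name(argument=value, ...) on one line, values as JSON. send_rows: Moves the arm, as the interface text tells. Its arguments: {"type":"object","properties":{"increments":{"type":"string"}},"required":["increments"]}

```bash
mkdir -p pics
python3 - <<'E'
from bench import monitor, optics, r
import cv2
for n in("scene","top"):
    cv2.imwrite(f"pics/{n}0.png",cv2.resize(optics.snapshot(n)[:,:,::-1],(800,600),interpolation=cv2.INTER_CUBIC))
    print(n,optics.camera_params(n))
print(monitor.state())
E
```

```text
scene {'fovy': 48.207608257529664, 'cx': 253.93749284102654, 'cy': 193.95969339433577, 'R': array([[ 0.71496204,  0.69914516,  0.00503274],
       [ 0.44077796, -0.44513884, -0.77946533],
       [-0.54271915,  0.55950644, -0.62642515]]), 't': array([-501.97358732, -130.62527942, 1324.67792028])}
top {'fovy': 56.589650171448724, 'cx': 257.2254092612684, 'cy': 189.04034554218887, 'R': array([[-0.00212744, -0.99979341, -0.02021393],
       [-0.98322715,  0.00577782, -0.18229369],
       [ 0.18237283,  0.01948706, -0.98303632]]), 't': array([ 82.60419334, 642.64841197, 779.67947691])}
{'time_s': 0.1, 'qpos': array([-8.59917918e-01,  3.59275738e-01,  1.11437383e-02, -2.90680154e-04,
       -1.22409461e+00, -2.88094007e-01]), 'joint_velocities': array([-0.00089752, -0.00158939,  0.00044703, -0.00027076, -0.00012584,
        0.00016734]), 'joint_torque': array([-1.99321330e-03, -5.84764874e+01,  2.94108653e+01,  6.95455000e+00,
       -3.21142033e-03,  3.09508425e-05]), 'eef_pos': array([ 276.755575  , -615.21162334,  249.18319598]), 'tool_rot': array([[-9.11990583e-01, -4.10210494e-01, -7.26080621e-04],
       [-4.10211111e-01,  9.11989721e-01,  1.26222313e-03],
       [ 1.44400888e-04,  1.44898195e-03, -9.99998940e-01]]), 'ft_force': array([-0.16202052,  0.11173399,  0.6401799 ]), 'ft_torque': array([ 0.01083445, -0.00039596, -0.02858831]), 'grip_force': 0.0, 'opening': 0.9986653544171535}
```

View pics/scene0.png

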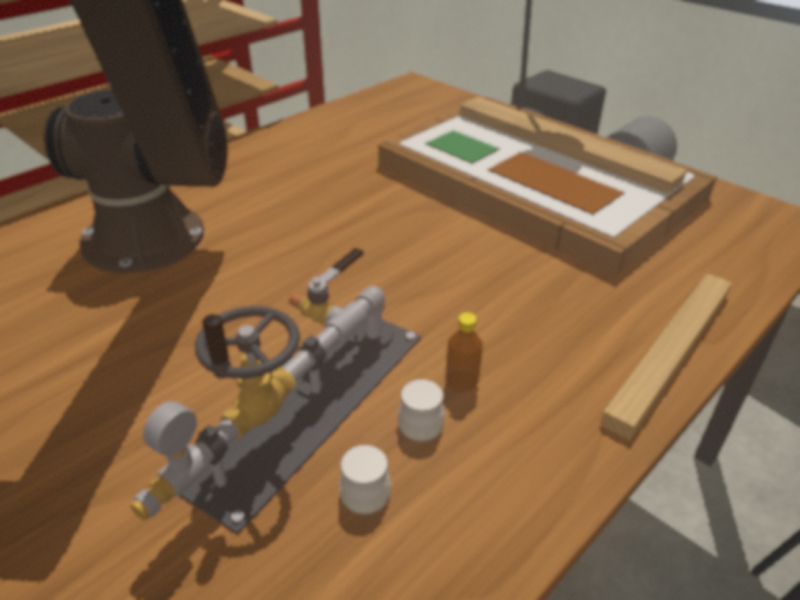

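View pics/top0.png

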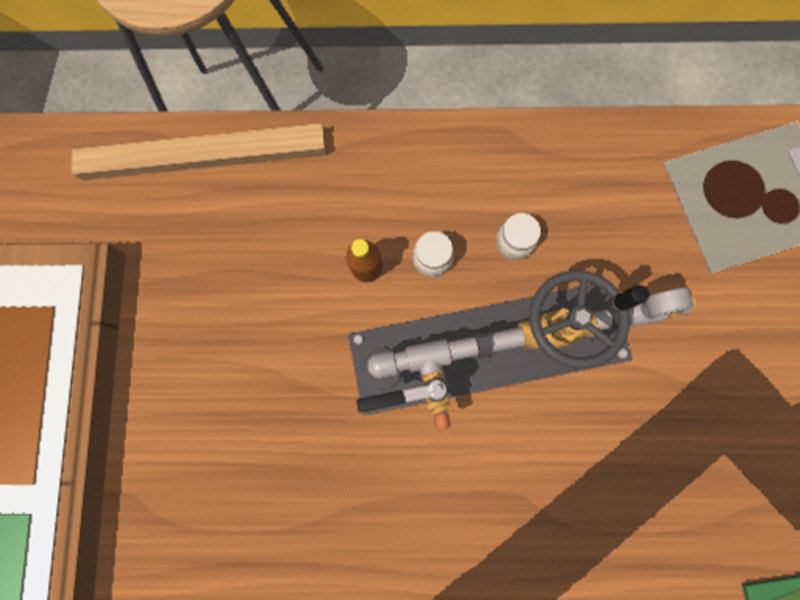

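The top view shows the wheel hub at about (583,317), the crank handle at (632,298), the lever pivot at (437,388) and the lever's free end at (358,405). The jars are at (434,252) and (519,236), and the bottle is at (365,258). I'll enlarge both views for exact pixels.

```bash
cat > h.py <<'E'
import numpy as np, cv2
from bench import monitor, optics, r
def cam(n):
    c=optics.camera_params(n); f=192/np.tan(np.radians(c["fovy"]/2))
    return f,c["cx"],c["cy"],np.array(c["R"]),np.array(c["t"])
def ray(n,u,v,z):
    f,cx,cy,R,t=cam(n); C=-R.T@t; d=R.T@np.array([(u-cx)/f,(v-cy)/f,1]); return C+d*(z-C[2])/d[2]
def proj(n,X):
    f,cx,cy,R,t=cam(n); p=R@np.array(X,float)+t; return np.array([f*p[0]/p[2]+cx,f*p[1]/p[2]+cy])
def crop(n,x,y,w,h,k,name):
    im=optics.snapshot(n)[:,:,::-1][y:y+h,x:x+w]
    cv2.imwrite(f"pics/{name}.png",cv2.resize(im,None,fx=k,fy=k,interpolation=cv2.INTER_CUBIC))
E
python3 - <<'E'
from h import *
crop("top",220,160,230,130,3.4,"t1")
crop("scene",80,150,200,150,4,"s1")
E
```

```text
(no output)
```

View pics/t1.png

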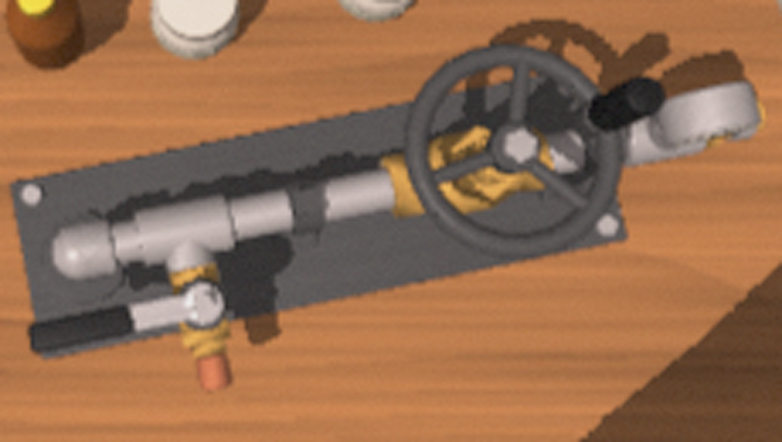

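View pics/s1.png

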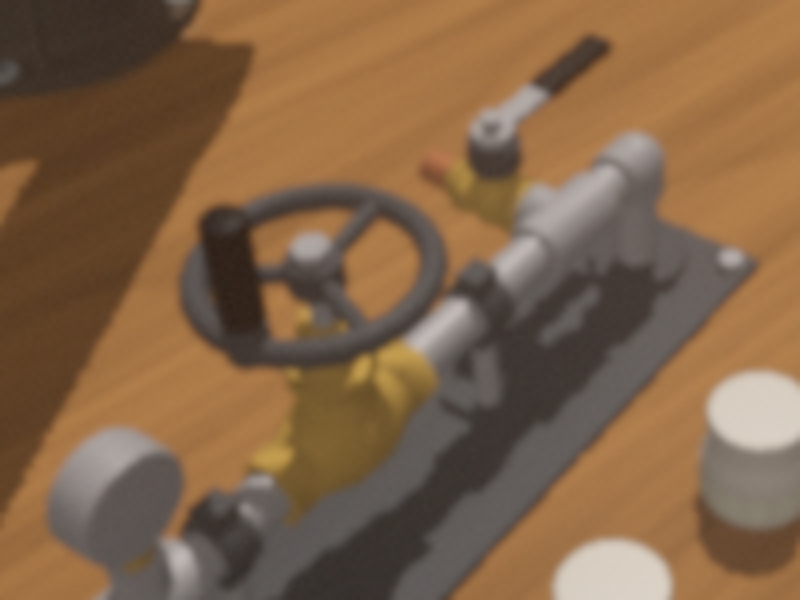

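The enlarged top view has the hub nut at (520,143), rim centre at about (516,149), crank top at (645,97) and foot at (605,113), lever pivot at (206,303) and lever end at (33,338). The enlarged scene view has the hub at (312,245), crank top at (224,217), pivot at (491,125) and lever end at (603,43).

Run:
```python
from h import *
np.set_printoptions(precision=1,suppress=True)
T=lambda u,v,z:ray("top",220+u/3.4,160+v/3.4,z)[:2]
S=lambda u,v,z:ray("scene",80+u/4,150+v/4,z)[:2]
print("hub",T(520,143,208),S(312,243,208))
print("rim",T(516,149.5,192),S(314,274,192))
print("cranktop",T(645,97,266),S(224,217,266),"foot",T(605,113,206))
print("pivot",T(206,301,140),S(491,125,140))
print("end",T(33,338,134),S(603,43,134))
print("bolts",T(33,194,10),T(607,226,10))
print("jars",ray("top",434/1.5625,245/1.5625,62),ray("top",521/1.5625,230/1.5625,62),"bottle",ray("top",360/1.5625,246/1.5625,125))
```

```text
hub [ 589.  -143.4] [ 591.2 -142. ]
rim [ 587.6 -145.8] [ 593.4 -145. ]
cranktop [ 604.1 -191.1] [ 611.9 -192.1] foot [ 606.1 -192.7]
pivot [503.2  30.6] [508.6  30.1]
end [481.4 135.9] [487.2 137.4]
bolts [582.4 149. ] [ 557.7 -262.1]
jars [720.5  30.8  62. ] [ 743.2 -102.4   62. ] bottle [702.2 137.8 125. ]
```

Request:
send_rows(increments="0 0 0 6.3 0; 0 0 0 6.3 0; -19.4 33.2 0 0 0; -19.4 33.2 0 0 0; -19.4 33.2 0 0 0; -19.4 33.2 0 0 0; -19.4 33.2 0 0 0; -19.4 33.2 0 0 0; -19.4 33.2 0 0 0; -19.4 33.2 0 0 0; -19.4 33.2 0 0 0; -19.4 33.2 0 0 0")

```text
time_s: 1.4
eef_pos: [400.2, -249.8, 250.1]
tool_rot: [[-0.98, -0.201, 0.0], [-0.201, 0.98, -0.0], [-0.0, -0.0, -1.0]]
ft_force: [0.2, -1.4, -0.1]
opening: -0.002
grip_force: 0.0
```

Request:
send_rows(increments="-19.4 33.2 0 0 0; -19.4 33.2 0 0 0; -19.4 33.2 0 0 0; -19.4 33.2 0 0 0; -19.4 33.2 0 0 0; -19.4 33.2 0 0 0; -19.4 33.2 0 0 0; -19.4 33.2 0 0 0; -19.4 33.2 0 0 0; -19.4 33.2 0 0 0; 0 0 0 0 0; 0 0 0 0 0")

```text
time_s: 2.6
eef_pos: [523.0, 113.8, 249.5]
tool_rot: [[-0.979, -0.203, -0.001], [-0.203, 0.979, -0.0], [0.001, -0.0, -1.0]]
ft_force: [-0.8, 0.6, -0.5]
opening: -0.001
grip_force: 0.0
```

Request:
send_rows(increments="0 0 38 0 0; 0 0 38 0 0; 0 0 39 0 0; 0 0 0 0 0; 7 0 0 0 0; 8 0 0 0 0; 0 0 0 0 0")

```text
time_s: 3.3
eef_pos: [508.5, 110.1, 137.2]
tool_rot: [[-0.979, -0.202, 0.003], [-0.202, 0.979, 0.002], [-0.003, 0.001, -1.0]]
ft_force: [-0.3, 1.0, -0.4]
opening: 0.0
grip_force: 0.0
```

Request:
send_rows(increments="5.6 1.2 0 -4.1 0; 5.6 1.2 0 -4.1 0; 5.6 1.2 0 -4.1 0; 5.6 1.2 0 -4.1 0; 5.6 1.2 0 -4.1 0; 5.6 1.2 0 -4.1 0; 5.6 1.2 0 -4.1 0; 5.6 1.2 0 -4.1 0; 5.6 1.2 0 -4.1 0; 5.6 1.2 0 -4.1 0; 5.6 1.2 0 -4.1 0; 0 0 0 0 0")

```text
time_s: 4.5
eef_pos: [451.9, 90.4, 137.1]
tool_rot: [[-0.547, -0.837, 0.005], [-0.837, 0.547, 0.004], [-0.006, -0.002, -1.0]]
ft_force: [-0.4, 5.4, 2.9]
opening: -0.004
grip_force: 2.2
```

Request:
send_rows(increments="5.6 1.2 0 -4.1 0; 5.6 1.2 0 -4.1 0; 5.6 1.2 0 -4.1 0; 5.6 1.2 0 -4.1 0; 5.6 1.2 0 -4.1 0; 5.6 1.2 0 -4.1 0; 5.6 1.2 0 -4.1 0; 5.6 1.2 0 -4.1 0; 5.6 1.2 0 -4.1 0; 5.6 1.2 0 -4.1 0; 5.6 1.2 0 -4.1 0; 0 0 0 0 0")

```text
time_s: 5.7
eef_pos: [426.7, 37.1, 136.9]
tool_rot: [[0.205, -0.979, 0.005], [-0.979, -0.205, 0.008], [-0.007, -0.007, -1.0]]
ft_force: [-9.0, 24.4, 5.9]
opening: 0.0
grip_force: 12.7
```

Run:
```python
from h import *
s=monitor.state(); print(s["eef_pos"],s["ft_force"],s["ft_torque"],s["qpos"])
crop("scene",80,100,240,180,3.3,"s2")
```

```text
[426.65796536  37.05710793 136.90696067] [-9.04958527 24.44510129  5.90909472] [ 8.53598678  3.06630323 -0.02486192] [ 0.54716137  0.05653581 -0.6676526  -0.00557302 -0.83785037 -0.33726099]
```

View pics/s2.png

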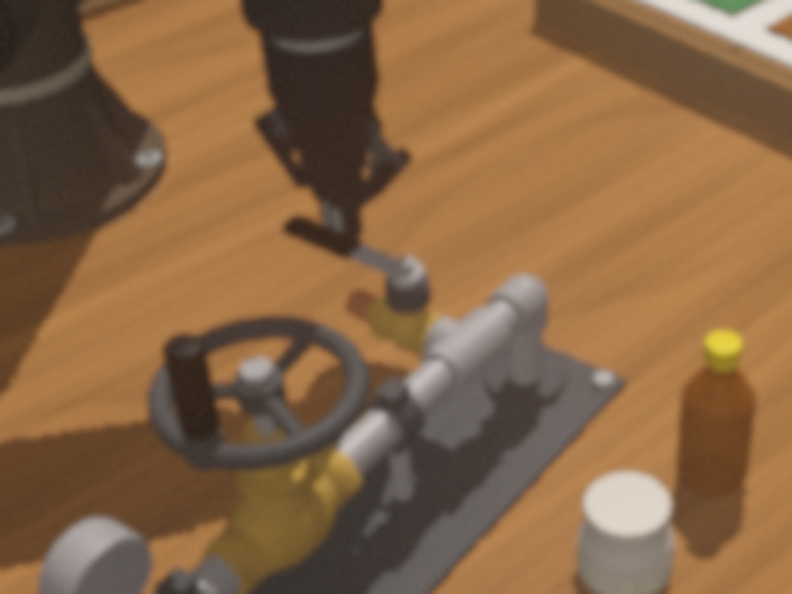

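The lever sits against its stop (24 N, pointing to the robot's side, with the black sleeve at about (320,235)). I'll ease off, lift clear, and let it spring back.

Request:
send_rows(increments="0 0 0 0 0; -2 0 0 0 0; 0 0 -30 0 0; 0 0 -50 0 0; 0 0 -50 0 0; 0 0 -25 5.9 0; 0 0 0 5.9 0.6; 0 0 0 0 0.6; 0 0 0 0 0.6; 0 0 0 0 0.6; 0 0 0 0 0.6; 0 0 0 0 0.6")

```text
time_s: 6.95
eef_pos: [424.5, 35.1, 289.6]
tool_rot: [[0.001, -1.0, -0.001], [-1.0, -0.001, -0.001], [0.001, 0.001, -1.0]]
ft_force: [0.3, 0.9, -0.6]
opening: 0.605
grip_force: 0.0
```

Request:
send_rows(increments="0 0 0 0 0.6; 0 0 0 0 0.6; 0 0 0 0 0.6; 0 0 0 0 0.6; 0 0 0 0 0.6; 0 0 0 0 0.6; 0 0 0 0 0.6")

```text
time_s: 7.65
eef_pos: [424.6, 35.2, 290.0]
tool_rot: [[0.0, -1.0, 0.0], [-1.0, -0.0, 0.0], [-0.0, -0.0, -1.0]]
ft_force: [-0.5, -0.3, -0.7]
opening: 0.6
grip_force: 0.0
```

Run:
```python
from h import *
print(monitor.state()["qpos"])
crop("top",220,130,230,160,3.4,"t3")
```

```text
[ 5.49765247e-01 -9.52296278e-02 -4.31665055e-01 -5.49744309e-06
 -1.23429321e+00 -5.49304685e-01]
```

View pics/t3.png

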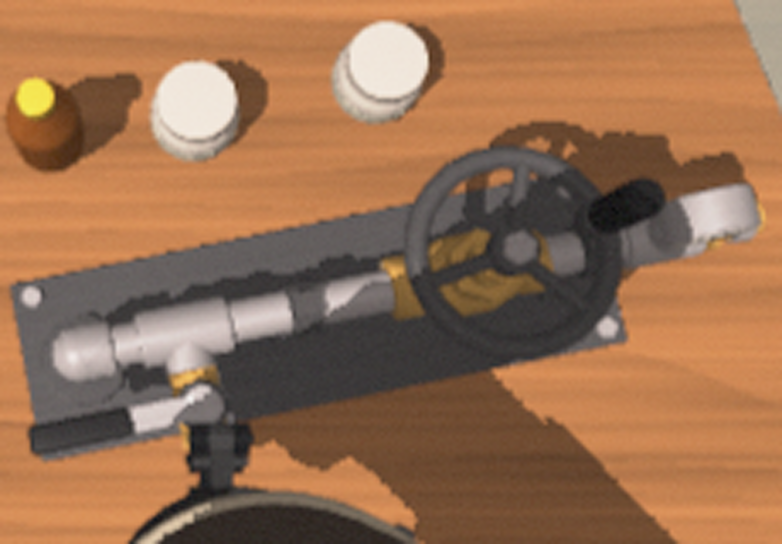

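The lever is back at rest and the jars and bottle haven't moved. Moving to the crank handle next.

Request:
send_rows(increments="28.4 -22.9 -2.5 0 0.6; 28.4 -22.9 -2.5 0 0.6; 28.4 -22.9 -2.5 0 0.6; 28.4 -22.9 -2.5 0 0.6; 28.4 -22.9 -2.5 0 0.6; 28.4 -22.9 -2.5 0 0.6; 28.4 -22.9 -2.5 0 0.6; 28.4 -22.9 -2.5 0 0.6; 0 0 0 0 0.6; 0 0 0 0 0.6")

```text
time_s: 8.7
eef_pos: [608.0, -192.6, 308.8]
tool_rot: [[-0.001, -1.0, -0.002], [-1.0, 0.001, 0.0], [-0.0, 0.002, -1.0]]
ft_force: [0.4, -0.6, -0.1]
opening: 0.6
grip_force: 0.0
```

Run:
```python
from h import *
s=monitor.state();print(s["eef_pos"],s["qpos"])
crop("scene",80,130,150,112,5.3,"s4")
```

```text
[ 607.98383341 -192.62917047  308.84462475] [-1.46305532e-03  2.68970974e-01  1.76436437e-02 -1.76203675e-04
 -1.32124752e+00  3.74978138e-04]
```

View pics/s4.png

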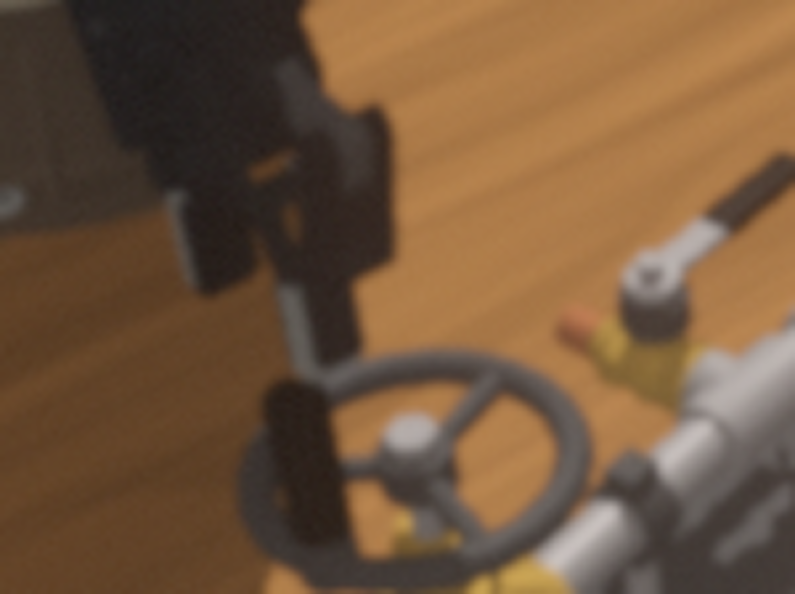

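The gripper is above the handle, with the open tips at about (210,290) and (335,355) on either side of the handle top at (298,390). Descending and gripping.

Request:
send_rows(increments="0 0 20 0 0.6; 0 0 20 0 0.6; 0 0 20 0 0.6; 0 0 10 0 0.6; 0 0 0 0 0.6; 0 0 0 0 0; 0 0 0 0 0; 0 0 0 0 0; 0 0 0 0 0; 0 0 0 0 0")

```text
time_s: 9.75
eef_pos: [608.4, -191.8, 241.6]
tool_rot: [[0.001, -1.0, 0.002], [-1.0, -0.001, -0.0], [0.0, -0.002, -1.0]]
ft_force: [-1.7, 3.2, 7.0]
opening: 0.244
grip_force: 58.5
```

```bash
cat >> h.py <<'E'
def arc(a0,step,n,R=52):  # rows (tool x, y) for the handle from angle a0 (deg), tool x=-Y, tool y=-X
    a=np.radians(a0+step*np.arange(n+1)); X,Y=R*np.cos(a),R*np.sin(a)
    # round cumulative so that errors do not build up
    x=np.diff(np.round(-(Y-Y[0]),1)); y=np.diff(np.round(-(X-X[0]),1))
    print("; ".join(f"{p:.1f} {q:.1f} 0 0 0" for p,q in zip(x,y)), " -> end", a0+step*n)
E
python3 - <<'E'
from h import *
arc(-69.2,-13,10)
E
```

```text
2.9 11.4 0 0 0; 0.3 11.8 0 0 0; -2.4 11.5 0 0 0; -4.9 10.7 0 0 0; -7.2 9.3 0 0 0; -9.1 7.5 0 0 0; -10.6 5.2 0 0 0; -11.5 2.7 0 0 0; -11.7 0.1 0 0 0; -11.5 -2.6 0 0 0  -> end -199.2
```

Request:
send_rows(increments="2.9 11.4 0 0 0; 0.3 11.8 0 0 0; -2.4 11.5 0 0 0; -4.9 10.7 0 0 0; -7.2 9.3 0 0 0; 0 0 0 0 0")

```text
time_s: 10.35
eef_pos: [552.9, -180.0, 241.6]
tool_rot: [[0.001, -1.0, 0.003], [-1.0, -0.001, 0.0], [-0.0, -0.003, -1.0]]
ft_force: [-1.0, 3.1, 7.6]
opening: 0.246
grip_force: 59.1
```

Request:
send_rows(increments="-9.1 7.5 0 0 0; -10.6 5.2 0 0 0; -11.5 2.7 0 0 0; -11.7 0.1 0 0 0; -11.5 -2.6 0 0 0; 0 0 0 0 0")

```text
time_s: 10.95
eef_pos: [540.8, -125.5, 241.5]
tool_rot: [[0.002, -1.0, 0.002], [-1.0, -0.002, -0.0], [0.0, -0.002, -1.0]]
ft_force: [-1.7, 3.1, 9.5]
opening: 0.245
grip_force: 59.4
```

Run:
```python
from h import *
arc(160.8,-10,36)
```

```text
-8.3 -3.7 0 0 0; -7.5 -5.1 0 0 0; -6.5 -6.3 0 0 0; -5.3 -7.4 0 0 0; -3.9 -8.1 0 0 0; -2.5 -8.8 0 0 0; -0.9 -9.0 0 0 0; 0.7 -9.0 0 0 0; 2.2 -8.8 0 0 0; 3.7 -8.3 0 0 0; 5.1 -7.5 0 0 0; 6.3 -6.5 0 0 0; 7.4 -5.3 0 0 0; 8.1 -3.9 0 0 0; 8.8 -2.5 0 0 0; 9.0 -0.9 0 0 0; 9.0 0.7 0 0 0; 8.8 2.2 0 0 0; 8.3 3.7 0 0 0; 7.5 5.1 0 0 0; 6.5 6.3 0 0 0; 5.3 7.4 0 0 0; 3.9 8.1 0 0 0; 2.5 8.7 0 0 0; 0.9 9.1 0 0 0; -0.7 9.0 0 0 0; -2.2 8.8 0 0 0; -3.7 8.3 0 0 0; -5.1 7.5 0 0 0; -6.3 6.5 0 0 0; -7.4 5.3 0 0 0; -8.1 3.9 0 0 0; -8.8 2.5 0 0 0; -9.0 0.9 0 0 0; -9.0 -0.7 0 0 0; -8.8 -2.2 0 0 0  -> end -199.2
```

Request:
send_rows(increments="-8.3 -3.7 0 0 0; -7.5 -5.1 0 0 0; 0 0 0 0 0")

```text
time_s: 11.25
eef_pos: [549.7, -110.0, 241.5]
tool_rot: [[0.001, -1.0, 0.002], [-1.0, -0.001, -0.0], [0.0, -0.002, -1.0]]
ft_force: [-0.3, 3.3, 9.7]
opening: 0.243
grip_force: 59.6
```

Request:
send_rows(increments="-6.5 -6.3 0 0 0; -5.3 -7.4 0 0 0; 0 0 0 0 0")

```text
time_s: 11.55
eef_pos: [563.7, -98.2, 241.5]
tool_rot: [[0.001, -1.0, 0.002], [-1.0, -0.001, -0.0], [0.0, -0.002, -1.0]]
ft_force: [-0.4, 3.7, 8.8]
opening: 0.243
grip_force: 59.8
```

Request:
send_rows(increments="-3.9 -8.1 0 0 0; -2.5 -8.8 0 0 0; 0 0 0 0 0")

```text
time_s: 11.85
eef_pos: [581.1, -91.9, 241.5]
tool_rot: [[0.001, -1.0, 0.003], [-1.0, -0.001, -0.0], [0.0, -0.003, -1.0]]
ft_force: [1.9, 2.9, 8.0]
opening: 0.24
grip_force: 59.9
```

Request:
send_rows(increments="-0.9 -9.0 0 0 0; 0.7 -9.0 0 0 0; 0 0 0 0 0")

```text
time_s: 12.15
eef_pos: [599.2, -92.1, 241.5]
tool_rot: [[0.001, -1.0, 0.003], [-1.0, -0.001, -0.001], [0.001, -0.003, -1.0]]
ft_force: [1.7, 0.4, 8.4]
opening: 0.242
grip_force: 59.9
```

Request:
send_rows(increments="2.2 -8.8 0 0 0; 3.7 -8.3 0 0 0; 0 0 0 0 0")

```text
time_s: 12.45
eef_pos: [616.2, -98.4, 241.6]
tool_rot: [[0.001, -1.0, 0.003], [-1.0, -0.001, -0.001], [0.001, -0.003, -1.0]]
ft_force: [1.6, -1.4, 6.0]
opening: 0.242
grip_force: 59.8
```

Request:
send_rows(increments="5.1 -7.5 0 0 0; 6.3 -6.5 0 0 0; 0 0 0 0 0")

```text
time_s: 12.75
eef_pos: [630.0, -110.2, 241.6]
tool_rot: [[0.001, -1.0, 0.003], [-1.0, -0.001, -0.001], [0.001, -0.003, -1.0]]
ft_force: [1.4, -1.6, 6.8]
opening: 0.246
grip_force: 59.8
```

Request:
send_rows(increments="7.4 -5.3 0 0 0; 8.1 -3.9 0 0 0; 0 0 0 0 0")

```text
time_s: 13.05
eef_pos: [638.8, -126.0, 241.6]
tool_rot: [[0.0, -1.0, 0.002], [-1.0, -0.0, -0.001], [0.001, -0.002, -1.0]]
ft_force: [0.1, -1.9, 7.0]
opening: 0.246
grip_force: 59.8
```

Request:
send_rows(increments="8.8 -2.5 0 0 0; 9.0 -0.9 0 0 0; 0 0 0 0 0")

```text
time_s: 13.35
eef_pos: [640.8, -134.8, 241.4]
tool_rot: [[0.003, -1.0, 0.001], [-1.0, -0.003, 0.011], [-0.011, -0.001, -1.0]]
ft_force: [-10.1, 39.4, 19.7]
opening: 0.241
grip_force: 60.9
```

The wheel has hit its stop: 39 N, handle at about 10° against a commanded 0.8°. I'll take reference pictures of this closed position, since the wheel must look the same two turns later.

Run:
```python
from h import *
cv2.imwrite("pics/ref_scene.png",optics.snapshot("scene")[:,:,::-1]); cv2.imwrite("pics/ref_top.png",optics.snapshot("top")[:,:,::-1])
s=monitor.state();print(s["eef_pos"],s["ft_force"],s["time_s"])
arc(0.8,8.9,1); arc(9.7,12,30)
a=cv2.imread("pics/ref_scene.png")[150:270,100:230]; b=cv2.imread("pics/ref_top.png")[150:270,300:430]
cv2.imwrite("pics/ref_both.png",cv2.resize(np.hstack([a,b]),None,fx=3,fy=3,interpolation=cv2.INTER_CUBIC))
```

```text
[ 640.85363437 -134.71107289  241.39439868] [-9.01258116 38.2967514  19.71808569] 13.45
-8.0 0.7 0 0 0  -> end 9.700000000000001
-10.5 2.9 0 0 0; -9.6 5.1 0 0 0; -8.4 6.9 0 0 0; -6.7 8.6 0 0 0; -4.8 9.7 0 0 0; -2.7 10.6 0 0 0; -0.4 10.8 0 0 0; 1.8 10.7 0 0 0; 4.0 10.1 0 0 0; 6.1 9.1 0 0 0; 7.7 7.6 0 0 0; 9.2 5.8 0 0 0; 10.2 3.7 0 0 0; 10.8 1.6 0 0 0; 10.8 -0.7 0 0 0; 10.5 -2.9 0 0 0; 9.6 -5.1 0 0 0; 8.4 -6.9 0 0 0; 6.7 -8.6 0 0 0; 4.8 -9.7 0 0 0; 2.7 -10.5 0 0 0; 0.5 -10.9 0 0 0; -1.9 -10.7 0 0 0; -4.0 -10.1 0 0 0; -6.0 -9.1 0 0 0; -7.8 -7.6 0 0 0; -9.2 -5.8 0 0 0; -10.2 -3.7 0 0 0; -10.8 -1.6 0 0 0; -10.8 0.7 0 0 0  -> end 369.7
```

View pics/ref_both.png

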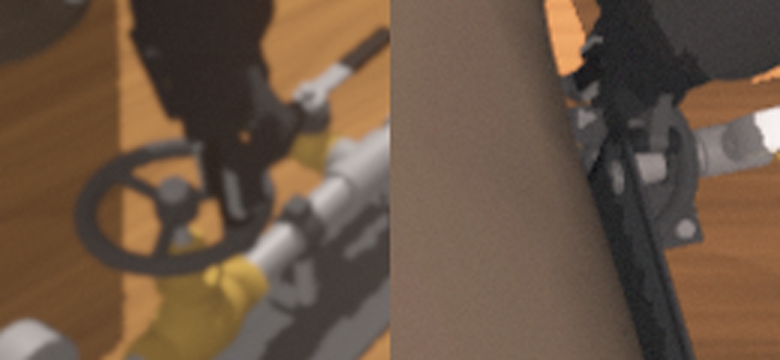

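In the scene reference (left half) the hub is at (175,195), with visible spokes running towards (125,180) and (165,250). Backing off now: first I release the press, then make two turns.

Request:
send_rows(increments="-8 0.7 0 0 0; 0 0 0 0 0")

```text
time_s: 13.65
eef_pos: [640.6, -133.3, 241.5]
tool_rot: [[0.002, -1.0, 0.001], [-1.0, -0.002, -0.0], [0.0, -0.001, -1.0]]
ft_force: [-0.7, 0.9, 7.7]
opening: 0.24
grip_force: 59.7
```

Request:
send_rows(increments="-10.5 2.9 0 0 0; -9.6 5.1 0 0 0; -8.4 6.9 0 0 0; -6.7 8.6 0 0 0; -4.8 9.7 0 0 0; -2.7 10.6 0 0 0; -0.4 10.8 0 0 0; 1.8 10.7 0 0 0; 4 10.1 0 0 0; 6.1 9.1 0 0 0")

```text
time_s: 14.65
eef_pos: [556.8, -103.3, 241.5]
tool_rot: [[0.001, -1.0, 0.003], [-1.0, -0.001, -0.0], [0.0, -0.003, -1.0]]
ft_force: [3.4, 0.8, 5.7]
opening: 0.239
grip_force: 59.6
```

Request:
send_rows(increments="7.7 7.6 0 0 0; 9.2 5.8 0 0 0; 10.2 3.7 0 0 0; 10.8 1.6 0 0 0; 10.8 -0.7 0 0 0; 10.5 -2.9 0 0 0; 9.6 -5.1 0 0 0; 8.4 -6.9 0 0 0; 6.7 -8.6 0 0 0; 4.8 -9.7 0 0 0")

```text
time_s: 15.65
eef_pos: [571.6, -192.6, 241.5]
tool_rot: [[0.0, -1.0, 0.001], [-1.0, -0.0, -0.0], [0.0, -0.001, -1.0]]
ft_force: [-0.8, 5.7, 9.6]
opening: 0.243
grip_force: 59.8
```

Request:
send_rows(increments="2.7 -10.5 0 0 0; 0.5 -10.9 0 0 0; -1.9 -10.7 0 0 0; -4 -10.1 0 0 0; -6 -9.1 0 0 0; -7.8 -7.6 0 0 0; -9.2 -5.8 0 0 0; -10.2 -3.7 0 0 0; -10.8 -1.6 0 0 0; -10.8 0.7 0 0 0; 0 0 0 0 0")

```text
time_s: 16.75
eef_pos: [640.8, -134.0, 241.5]
tool_rot: [[0.001, -1.0, 0.001], [-1.0, -0.001, -0.001], [0.001, -0.001, -1.0]]
ft_force: [-0.7, 1.8, 8.0]
opening: 0.244
grip_force: 59.7
```

Request:
send_rows(increments="-10.5 2.9 0 0 0; -9.6 5.1 0 0 0; -8.4 6.9 0 0 0; -6.7 8.6 0 0 0; -4.8 9.7 0 0 0; -2.7 10.6 0 0 0; -0.4 10.8 0 0 0; 1.8 10.7 0 0 0; 4 10.1 0 0 0; 6.1 9.1 0 0 0")

```text
time_s: 17.75
eef_pos: [556.8, -103.3, 241.5]
tool_rot: [[0.001, -1.0, 0.003], [-1.0, -0.001, -0.0], [0.0, -0.003, -1.0]]
ft_force: [3.8, 0.4, 6.0]
opening: 0.237
grip_force: 59.6
```

Request:
send_rows(increments="7.7 7.6 0 0 0; 9.2 5.8 0 0 0; 10.2 3.7 0 0 0; 10.8 1.6 0 0 0; 10.8 -0.7 0 0 0; 10.5 -2.9 0 0 0; 9.6 -5.1 0 0 0; 8.4 -6.9 0 0 0; 6.7 -8.6 0 0 0; 4.8 -9.7 0 0 0")

```text
time_s: 18.75
eef_pos: [571.6, -192.6, 241.5]
tool_rot: [[0.001, -1.0, 0.001], [-1.0, -0.001, -0.0], [0.0, -0.001, -1.0]]
ft_force: [-1.6, 6.0, 10.4]
opening: 0.241
grip_force: 59.8
```

Request:
send_rows(increments="2.7 -10.5 0 0 0; 0.5 -10.9 0 0 0; -1.9 -10.7 0 0 0; -4 -10.1 0 0 0; -6 -9.1 0 0 0; -7.8 -7.6 0 0 0; -9.2 -5.8 0 0 0; -10.2 -3.7 0 0 0; -10.8 -1.6 0 0 0; -10.8 0.7 0 0 0; 0 0 0 0 0; 0 0 0 0 0")

```text
time_s: 19.95
eef_pos: [640.8, -134.4, 241.5]
tool_rot: [[0.001, -1.0, 0.001], [-1.0, -0.001, -0.001], [0.001, -0.001, -1.0]]
ft_force: [-0.5, 1.8, 8.4]
opening: 0.24
grip_force: 59.7
```

Run:
```python
from h import *
cv2.imwrite("pics/fin_scene.png",optics.snapshot("scene")[:,:,::-1])
s=monitor.state();print(s["eef_pos"],s["ft_force"],s["time_s"])
a=cv2.imread("pics/ref_scene.png")[165:250,115:205]; b=cv2.imread("pics/fin_scene.png")[165:250,115:205]
cv2.imwrite("pics/cmp.png",cv2.resize(np.hstack([a,b]),None,fx=4.4,fy=4.4,interpolation=cv2.INTER_CUBIC))
```

```text
[ 640.85721167 -134.48520989  241.55969603] [-0.54469121  2.09741261  7.42660552] 20.0
```

View pics/cmp.png

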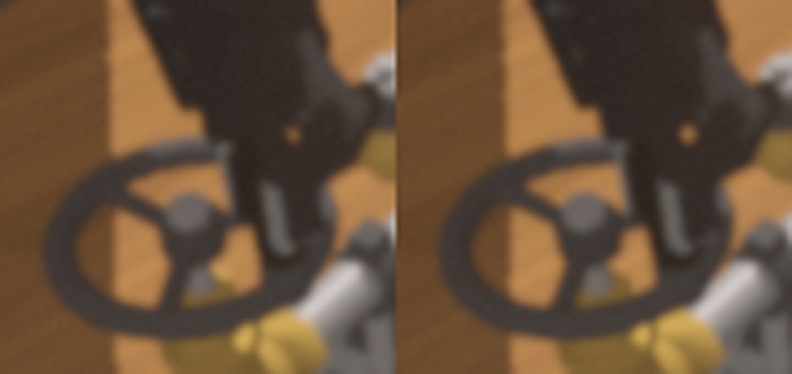

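The two views match: spoke ends at about (112,190) and (170,303) in the reference, and the same within a few enlarged pixels now (11° would be about 20). One numeric check before handing in.

Run:
```python
from h import *
g=lambda n:cv2.cvtColor(cv2.imread(n),cv2.COLOR_BGR2GRAY).astype(np.float32)
a,b=g("pics/ref_scene.png"),g("pics/fin_scene.png")
for u,v in((146,212),(155,229)):
    k=np.s_[v-6:v+7,u-6:u+7]; M=np.eye(2,3,dtype=np.float32)
    cc,M=cv2.findTransformECC(a[k],b[k],M,cv2.MOTION_TRANSLATION); print(u,v,M[:,2],cc)
# predicted pixel shift per 5 deg CCW at the spoke's middle
ax=np.array([590,-143.5,192])
for u,v in((146,212),(155,229)):
    p=ray("scene",u,v,192)-ax; t=np.radians(5); q=[p[0]*np.cos(t)-p[1]*np.sin(t),p[0]*np.sin(t)+p[1]*np.cos(t),0]
    print(proj("scene",ax+q)-[u,v])
print(monitor.state()["grip_force"],monitor.state()["joint_velocities"].round(3))
```

```text
146 212 [-0.17947093 -0.55654454] 0.9846047429644633
155 229 [-0.21732011 -0.44303137] 0.8614493214507305
[-0.86629492  0.7922285 ]
[ 1.54185775 -0.0369853 ]
59.68197047710419 [-0.003  0.     0.     0.001  0.     0.002]
```

```bash
python3 -c "
from bench import r
print(r.finish_job())"
```

```text
the job is handed in; nothing more can be done
None
```

I handed the job in at about 20 s, with no verdict returned: the blow-off lever went to its stop and sprang back, and the valve was closed to its stop, then backed off two full turns (within about 2° on camera), and the gripper is still holding the crank handle at about 60 N.

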